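Load a wooden cover board into the drilling jig

ROBOT

A 6-joint arm with a two-finger parallel gripper is mounted at the origin on the work surface; the furniture and walls round the work are solid. World frame = base frame: x ahead of the robot, y to its left, z up, the work surface at z = 0. Lengths are in m, angles in degrees, forces in N, time in s.
With the tool pointing down it reaches from about 0.325 to 0.85 m from the base axis. Payload 4.4 kg.
Tool frame: the origin (TCP) lies on the centre line of the jaws, within the pads' length; the fingertips stand 22 mm ahead of it and the grasp point (between the pads) lies 3 mm ahead of it (bot.tips_ahead is the distance from the TCP to the fingertips, in m); x points along the fingers, y is the direction in which the jaws open and shut, and the axes are right-handed (so a half turn about x gives the same grasp; the last joint's range is limited). The gripper opens to 94 mm and grips with 3 to 60 N. Pads are 16 mm wide; open, the fingers measure 119 mm over their backs; the gripper's body (75 mm by 177 mm) begins 78 mm behind the grasp point.
Start: joints at [-71.992, 11.837, 88.321, -0, 79.842, -8.623], TCP at [0.258, -0.514, 0.227] pointing down, gripper open.
Joint ranges: [-156.59, 156.59], [-49.26, 127.26], [12.9, 141.05], [-63.56, 243.56], [4.71, 150.69], [-161.64, 161.64]. Speed limits (degrees/s): [159.86, 159.86, 180, 180, 180, 180].

INTERFACE

Orientations are given as a 3x3 rotation matrix whose columns are the frame's x, y, z axes.
In Python, from bench import bot, snapshot, calibration, order gives the robot as it stands.
- The arm moves only by the tool send_rows, never from a script. Its argument "targets" is a list that holds one entry, the list of rows, each a list of 4 numbers: the shift along the tool's x, y, z in m, then the turn about the tool's x in degrees. In form: [[[dx, dy, dz, roll], ...]]. A call has 1 to 12 rows; each row shifts and turns the pose as measured when the row begins, along the tool's axes as they then stand; what a row does not reach is not made up. A row lasts 1/8 s, in which the tool goes at most 62.5 mm and 10.7 degrees, less where a joint would pass 70% of its speed; a pose out of reach is approached as far as the arm can. A call with a gripper value outside its range is refused whole. "grip" is the opening, from 0 (shut) to 1 (fully open), set as the call begins (left out, the last holds). The fingers move at their own pace and stop on an object; "squeeze" is the grip in N (left out, the last holds). Time passes only in rows, so rows that do not move let the fingers close. It gives the time, the measured TCP pose, the force and the opening at its end, in the units of the state.
- bot.state(): the state, without advancing time (a new reading comes with each control period).
- snapshot(name): name is "scene" or "top" or "wrist"; returns (picture, depth): 480x640x3 uint8, blue, green, red; 480x640 float32, m along the optical axis (not along the pixel's ray), 0 where there is no reading.
- calibration(name): a dict with "mtx" (3x3 intrinsics, pixels), "distortion" ([k1, k2, p1, p2, k3] as OpenCV has them; the pictures are not rectified), "world_from_camera" (4x4, takes a point from camera to world coordinates). Camera axes: x right, y up, looking along -z (the intrinsics and any distortion apply to the point x, -y, -z); pixel columns grow to the right and rows downward; lengths in m; the calibration is good to about 2 mm. A picture is of the moment at which its call begins: read the wrist's pose just before it. calibration takes no time and is no camera call; for the wrist camera it gives the pose at the moment of the call.
- order.close_job(): hands the job in, once; it reports no verdict.
The state is a dict: "time": time; "joint_pos": joint angles; "qd": joint speeds; "joint_torque": joint torques, N m; "position": TCP position; "eef_rot": TCP orientation; "force": force on the tool from outside, world axes, zero at the start; "ft_torque": the same for the moment, N m; "width": opening from 0.0 (shut) to 1.0 (fully open).
Only numpy, scipy, OpenCV 4.12 (cv2) and the standard library are available. Lean on these libraries where they do the work, as an engineer would, in place of code of your own. Each camera call takes 0.05 s, during which the arm holds its last target.

TASK

Slide the wooden cover board along the bed of the drilling jig, in under the metal guide plate, until you feel it come up against the hidden stop; do not ram it. Then swing the cam lever round towards the open end of the jig until it clamps the board tight against the opposite rail, with the board still up against the stop.

Things in the scene. Friction and masses are not known exactly. Their poses are not given: they have to be found in the camera images.
- jig: Drilling jig, fixed to the bench: plywood bed 347 x 152 x 15 mm (top at z = 15 mm) with two pale wooden rails that form a channel, closed at the far end. Origin: underside, on the channel's centre line at its mouth; x points into the channel (the way the board slides), y to the left of that, z up. The bed spans x -195 to 152, y -66 to 86 mm; for x < -5 mm nothing stands on it but the board.
- jig_mouth (a point): Mouth of the channel: on its centre line at bed height (jig x = 0). Channel 87 mm wide between rails whose tops stand 27 mm above the bench. Their lead-in ends flare outwards by about 28 degrees, about 16 mm on either side, from x = -3 to 28 mm; beyond, the rails are straight. The left rail is cut away for the cam from x = 28 to 80 mm.
- guide_plate (a point): Centre of the guide plate's top: an aluminium plate with a row of five drill bushes that roofs the channel's closed end. It covers jig x 82 to 148 mm, 123 mm wide, z 27 to 35 mm (bushes to 38 mm).
- cover_board: Loose brown wooden cover board without holes, 120 x 84 x 10 mm, about 80 g, flat on the jig's bed 35 to 65 mm before the mouth, a little off centre and turned. Origin: centre of its underside; x along its length, towards the guide plate. Sanded and waxed: slippery, friction about 0.3. (The drilled board elsewhere on the bench is a finished one.)
- board_lead (a point): Middle of the board's leading 84 mm edge, half-way up its thickness.
- board_rear (a point): Middle of the board's rear 84 mm edge (the one to push on), half-way up its thickness.
- back_stop: Steel stop bar in the channel under the guide plate, hidden from above; firmly fixed. Two rods with brass nuts stick out behind the jig. Origin: middle of the face the board meets, at bed height; x as the jig's. The face lies 102 to 118 mm past the mouth, different each time, so that the rear edge of a board that is home stands 2 to 18 mm outside the mouth.
- cam_lever (a joint): Cam lever on the jig's left, on an upright pin: 0 = open (points to the jig's +y), growing as it swings counter-clockwise seen from above towards the jig's -x; end of travel 1.5 rad. It stays where left (0.08 N m friction). It meets the board, moves it across the 3 mm of play and from about 0.87 rad grips it ever harder (up to about 15 N at the knob). Clamped: past 1.05 rad.
- lever_pivot (a point): On the lever's pin axis, at jig x = 54, y = 62 mm, 46 mm above the bench.
- lever_knob (a point): Centre of the black upright knob at the lever's end, 65 mm from the pin, 49 mm above the bench. The knob is 19 mm across and stands 35 to 63 mm above the bench; the flat steel arm that carries it is 12 mm wide, its top 35 mm above the bench.

How it is judged (in metres and radians):
On the way, in this order (a step that is already met when the one before it is completed fails the run):
1. the board is up against the hidden stop (within 2.5 mm) and bears on it with more than 1 N, square in the channel, the lever not yet clamped (x of board_lead in the frame of back_stop above -0.0025 m and contact force between cover_board and back_stop above 1 N and angle between the x axis of cover_board and the x axis of jig, either way round below 0.05 rad and value of joint cam_lever below 0.8 rad), for 0.1 s.
2. the cam lever is swung round past 1.05 rad with the board in place (value of joint cam_lever above 1.05 rad and x of board_lead in the frame of back_stop above -0.003 m), for 0.2 s.
At the end, for the whole second after the job is handed in: The board lies flat and square (within 0.03 rad) in the channel, its leading edge within 3 mm of the hidden stop and its side against the rail opposite the cam; the cam lever is past 1.05 rad and stays there; all is at rest (all of step 2 and angle between the x axis of cover_board and the x axis of jig, either way round below 0.03 rad and y of cover_board in the frame of jig below -0.0005 m and z of cover_board in the frame of jig below 0.018 m and linear speed of cover_board below 0.01 m/s); the robot touches nothing.
It fails at once if the board is rammed against the stop (more than 50 N) (contact force between cover_board and back_stop above 50 N).
It also fails if it takes over 58 s, if anything falls off the work surface, if the arm or the gripper's body presses on something with over 40 N, if the wrist force passes 120 N, or if a joint passes its speed limit or range.

## Working session

There is one attempt and no reset: what is moved stays moved. The work goes in short steps, Python scripts to look and compute and a tool call to move; the robot and the scene stay as the last step left them, time stands still between calls to the robot, and variables do not carry over. Pictures are saved under pics/ and viewed, and the job is handed in when it is done.

Besides the shell and the picture viewer there is one more tool, called after "Call:" by a JSON object that holds its "fn" and its "kwargs", one argument or row to a line. send_rows: Moves the arm, as the interface text tells. Its arguments: {"type":"object","properties":{"targets":{"type":"array"},"grip":{"type":"number"},"squeeze":{"type":"number"}},"required":["targets"]}

```bash
ls; mkdir -p pics; python3 - <<'E'
from bench import bot, snapshot, calibration, order
import cv2,numpy as np
print(bot.state())
for n in ["scene","top"]:
    p,d=snapshot(n); cv2.imwrite(f"pics/{n}0.png",p); np.save(f"pics/{n}0.npy",d)
    c=calibration(n); print(n,c)
E
```

```text
pics
{'time': 0.0, 'joint_pos': array([-7.19931759e+01,  1.18830753e+01,  8.84023088e+01, -1.57637515e-03,
        7.98396610e+01, -8.62351258e+00]), 'qd': array([ 0.00412187,  0.05333147, -0.07480036, -0.12929336, -0.04169822,
        0.01448427]), 'joint_torque': array([ 1.70270669e-04, -3.70879054e+01, -2.81416029e+01,  6.97378116e-02,
        3.60719149e-02, -1.81897408e-04]), 'position': array([ 0.25748252, -0.51330986,  0.22632298]), 'eef_rot': array([[-7.00414990e-04,  4.48236065e-01, -8.93914951e-01],
       [ 2.06717702e-03, -8.93912611e-01, -4.48236511e-01],
       [-9.99997618e-01, -2.16183201e-03, -3.00473498e-04]]), 'force': array([ 0.87797349, -0.00256628, -0.17082719]), 'ft_torque': array([ 0.04127534,  0.03449053, -0.01352096]), 'width': 0.9957414168318242}
scene {'mtx': array([[583.03826045,   0.        , 318.96148769],
       [  0.        , 583.03826045, 246.62208442],
       [  0.        ,   0.        ,   1.        ]]), 'distortion': array([0.01258206, 0.        , 0.        , 0.        , 0.        ]), 'world_from_camera': array([[-0.75057943,  0.33458714, -0.56980871, -0.06259828],
       [-0.66052364, -0.35588044,  0.66110334,  0.67392824],
       [ 0.01841291,  0.87258269,  0.48811926,  0.5704883 ],
       [ 0.        ,  0.        ,  0.        ,  1.        ]])}
top {'mtx': array([[499.07271215,   0.        , 319.56985032],
       [  0.        , 499.07271215, 237.02232075],
       [  0.        ,   0.        ,   1.        ]]), 'distortion': array([-0.01952925,  0.        ,  0.        ,  0.        ,  0.        ]), 'world_from_camera': array([[ 1.22414598e-02,  9.97074929e-01, -7.54435717e-02,
         4.50574126e-01],
       [-9.99924890e-01,  1.22519305e-02, -3.24052115e-04,
         6.41773449e-03],
       [ 6.01225155e-04,  7.54418719e-02,  9.97150020e-01,
         9.09540518e-01],
       [ 0.00000000e+00,  0.00000000e+00,  0.00000000e+00,
         1.00000000e+00]])}
```

View pics/scene0.png

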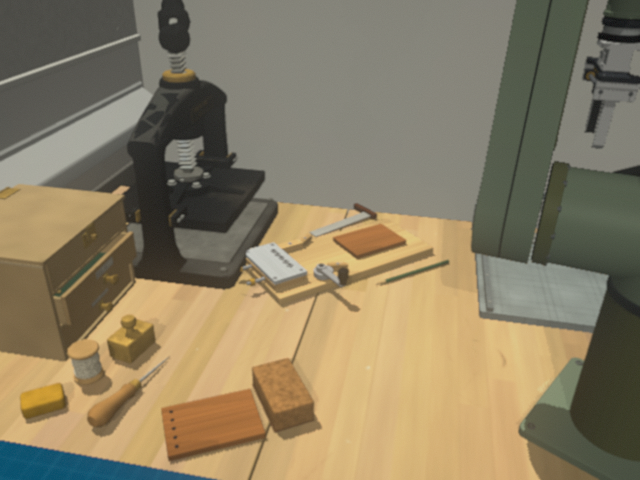

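View pics/top0.png

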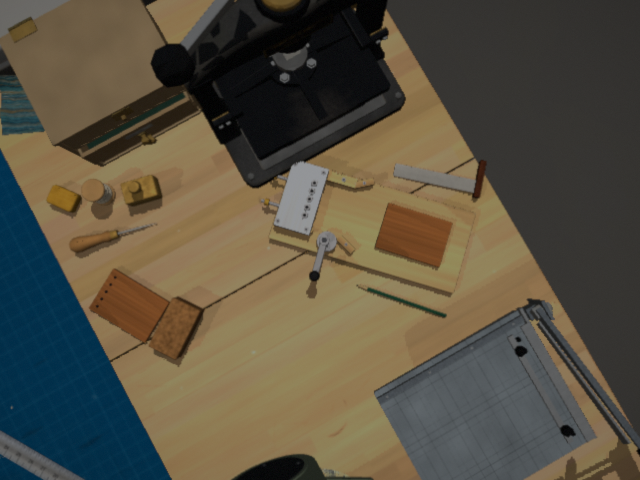

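```bash
python3 - <<'E'
import cv2
p=cv2.imread("pics/top0.png")
c=p[150:310,250:490]
c=cv2.resize(c,None,fx=3.33,fy=3.33,interpolation=cv2.INTER_CUBIC)
c=cv2.convertScaleAbs(c,alpha=1.5,beta=10)
cv2.imwrite("pics/top0c.png",c);print(c.shape)
E
```

```text
(533, 799, 3)
```

View pics/top0c.png

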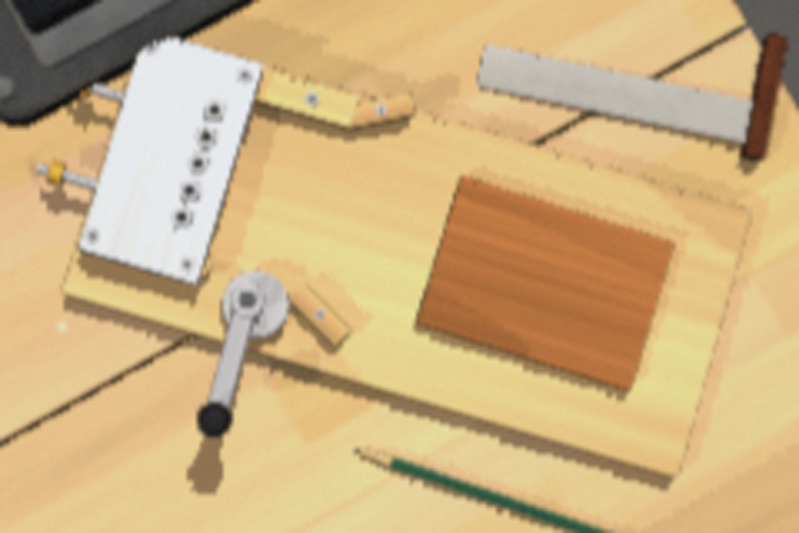

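```bash
cat > h.py <<'E'
import numpy as np,cv2
from bench import bot, snapshot, calibration, order
def ray(c,uv,z):
    n=cv2.undistortPoints(np.array([[uv]],float),c["mtx"],c["distortion"])[0,0]
    T=c["world_from_camera"]; d=T[:3,:3]@np.array([n[0],-n[1],-1]); o=T[:3,3]
    return o+d*(z-o[2])/d[2]
def project(c,P):
    T=np.linalg.inv(c["world_from_camera"]); q=T[:3,:3]@np.asarray(P,float)+T[:3,3]
    q=np.array([q[0],-q[1],-q[2]])
    return cv2.projectPoints(q.reshape(1,1,3),np.zeros(3),np.zeros(3),c["mtx"],c["distortion"])[0][0,0]
E
cat > m.py <<'E'
from h import *
from scipy.optimize import least_squares
c=calibration("top")
f=lambda u,v:(250+(u+.5)/3.33-.5,150+(v+.5)/3.33-.5)
pts={}
for n,u,v,z in [("b1",461,177,.025),("b2",675,241,.025),("b3",630,391,.025),("b4",417,326,.025),("bedR",750,208,.015),("bedL",672,470,.015),("g1",262,66,.035),("g2",198,284,.035),("g3",80,248,.035),("piv",247,300,.046),("knob",214,419,.063)]:
    pts[n]=ray(c,f(u,v),z); print(n,pts[n].round(4))
loc={"bedR":(-.195,-.066),"bedL":(-.195,.086),"g1":(.082,-.0615),"g2":(.082,.0615),"g3":(.148,.0615),"piv":(.054,.062),"knob":(.054,.127)}
def X(p,l): return np.array([p[0]+np.cos(p[2])*l[0]-np.sin(p[2])*l[1],p[1]+np.sin(p[2])*l[0]+np.cos(p[2])*l[1]])
r=lambda p:np.concatenate([X(p,loc[k])-pts[k][:2] for k in loc])
s=least_squares(r,[.47,-.1,1.4],x_scale=[.01,.01,.1]);p=s.x
print("jig",p[:2],np.degrees(p[2]));print(dict(zip(loc,(s.fun.reshape(-1,2)*1e3).round(1))))
R=np.array([[np.cos(p[2]),-np.sin(p[2])],[np.sin(p[2]),np.cos(p[2])]])
for k in ["b1","b2","b3","b4","piv","knob"]: print(k,"in jig",((pts[k][:2]-p[:2])@R*1e3).round(1))
bs=np.array([pts[k][:2] for k in ["b1","b2","b3","b4"]])
print("sizes",[np.linalg.norm(bs[i]-bs[(i+1)%4]).round(4) for i in range(4)])
bj=(bs-p[:2])@R; l=(bj[0]+bj[3])/2; e=(bj[1]+bj[2])/2
print("centre",bj.mean(0),"yaw",np.degrees(np.arctan2(*(l-e)[::-1])))
E
python3 m.py
```

```text
b1 [ 0.5803 -0.115   0.025 ]
b2 [ 0.5472 -0.2299  0.025 ]
b3 [ 0.4667 -0.2052  0.025 ]
b4 [ 0.5    -0.0917  0.025 ]
bedR [ 0.5669 -0.2735  0.015 ]
bedL [ 0.4248 -0.23    0.015 ]
g1 [ 0.6373 -0.0074  0.035 ]
g2 [0.5202 0.0251 0.035 ]
g3 [0.5385 0.0878 0.035 ]
piv [ 0.5113 -0.0007  0.046 ]
knob [0.4493 0.0155 0.063 ]
jig [ 0.55723072 -0.0693081 ] 74.34613873005026
{'bedR': array([ 1.3, -1.3]), 'bedL': array([-3. , -3.9]), 'g1': array([1.3, 0.4]), 'g2': array([-0.1,  1.1]), 'g3': array([-0.6,  2. ]), 'piv': array([0.8, 0.2]), 'knob': array([0.2, 1.5])}
b1 in jig [-37.8 -34.6]
b2 in jig [-157.3  -33.7]
b3 in jig [-155.3   50.5]
b4 in jig [-37.   49.1]
piv in jig [53.6 62.8]
knob in jig [ 52.5 126.8]
sizes [np.float64(0.1195), np.float64(0.0842), np.float64(0.1183), np.float64(0.0837)]
centre [-0.09685226  0.00781905] yaw -0.5451033106694837
```

```bash
cat > plan.py <<'E'
from h import *
import sys
J=np.array([.5572,-.0693]); A=np.radians(74.35)
R2=np.array([[np.cos(A),-np.sin(A)],[np.sin(A),np.cos(A)]])
def tow(l): return J+R2@np.array(l)
def toj(w): return R2.T@(np.array(w[:2])-J)
def rows(target,yaw_deg,nr):
    """target world xyz; tool y at world yaw; rows w/ measured-pose simulation"""
    s=bot.state(); R=np.array(s["eef_rot"]); p=np.array(s["position"])
    cur=np.degrees(np.arctan2(R[1,1],R[0,1])); d=(yaw_deg-cur+180)%360-180
    out=[]
    for i in range(nr):
        st=(np.array(target)-p)/(nr-i)
        t=R.T@st; roll=-d/nr
        out.append([*t.round(4),round(roll,1)])
        p=p+R@np.array(t)
        a=np.radians(roll);c,sn=np.cos(a),np.sin(a)
        R=R@np.array([[1,0,0],[0,c,-sn],[0,sn,c]])
    return out
def rep():
    s=bot.state(); R=s["eef_rot"]
    print("t %.2f"%s["time"],"pos",s["position"].round(4),"jig",(toj(s["position"])*1e3).round(1),"tipz %.4f"%(s["position"][2]-bot.tips_ahead),"yaw %.2f"%np.degrees(np.arctan2(R[1,1],R[0,1])),"F",np.round(s["force"],2),"w %.3f"%s["width"],"j",np.round(s["joint_pos"],1))
E
python3 - <<'E'
from plan import *
rep()
print(rows([*tow((-.135,.008)),.15],74.35-90,8))
E
```

```text
t 0.10 pos [ 0.2575 -0.5134  0.2264] jig [-508.4  168.8] tipz 0.2044 yaw -63.37 F [0.64 0.04 0.17] w 0.997 j [-72.   11.9  88.4  -0.   79.8  -8.6]
[[np.float64(0.0096), np.float64(-0.021), np.float64(-0.0463), np.float64(-6.0)], [np.float64(0.0096), np.float64(-0.0161), np.float64(-0.0482), np.float64(-6.0)], [np.float64(0.0096), np.float64(-0.011), np.float64(-0.0496), np.float64(-6.0)], [np.float64(0.0096), np.float64(-0.0058), np.float64(-0.0505), np.float64(-6.0)], [np.float64(0.0096), np.float64(-0.0005), np.float64(-0.0508), np.float64(-6.0)], [np.float64(0.0096), np.float64(0.0048), np.float64(-0.0506), np.float64(-6.0)], [np.float64(0.0096), np.float64(0.01), np.float64(-0.0498), np.float64(-6.0)], [np.float64(0.0096), np.float64(0.0151), np.float64(-0.0485), np.float64(-6.0)]]
```

Call:
{"fn": "send_rows", "kwargs": {
  "targets": [
    [[0.0096,-0.021,-0.046,-6],[0.0096,-0.016,-0.048,-6],[0.0096,-0.011,-0.0495,-6],[0.0096,-0.006,-0.0505,-6],[0.0096,0,-0.051,-6],[0.0096,0.005,-0.0505,-6],[0.0096,0.01,-0.05,-6],[0.0096,0.015,-0.0485,-6],[0,0,0,0],[0,0,0,0]]
  ],
  "grip": 1
}}

```text
time: 1.35
position: [0.5134, -0.1839, 0.1431]
eef_rot: [[-0.006, 0.97, -0.241], [0.005, -0.241, -0.97], [-1.0, -0.007, -0.003]]
force: [0.3, -0.4, 0.1]
width: 0.998
```

```bash
python3 - <<'E'
from plan import *
rep()
c=calibration("wrist"); p,d=snapshot("wrist"); cv2.imwrite("pics/w1.png",p); np.save("pics/w1.npy",d)
import pickle; pickle.dump(c,open("pics/w1.pkl","wb")); print(c)
E
```

```text
t 1.35 pos [ 0.5134 -0.1839  0.1431] jig [-122.2   11.3] tipz 0.1211 yaw -13.96 F [ 0.31 -0.44  0.05] w 0.998 j [-28.8  13.4  97.    0.1  70.  -14.9]
{'mtx': array([[382.64576699,   0.        , 317.12071001],
       [  0.        , 382.64576699, 237.19500333],
       [  0.        ,   0.        ,   1.        ]]), 'distortion': array([-0.05858806,  0.        ,  0.        ,  0.        ,  0.        ]), 'world_from_camera': array([[ 0.97046781,  0.23253228,  0.06419471,  0.53096643],
       [-0.24111343,  0.94331447,  0.22808358, -0.11593875],
       [-0.00751901, -0.23682598,  0.97152299,  0.30062918],
       [ 0.        ,  0.        ,  0.        ,  1.        ]])}
```

View pics/w1.png

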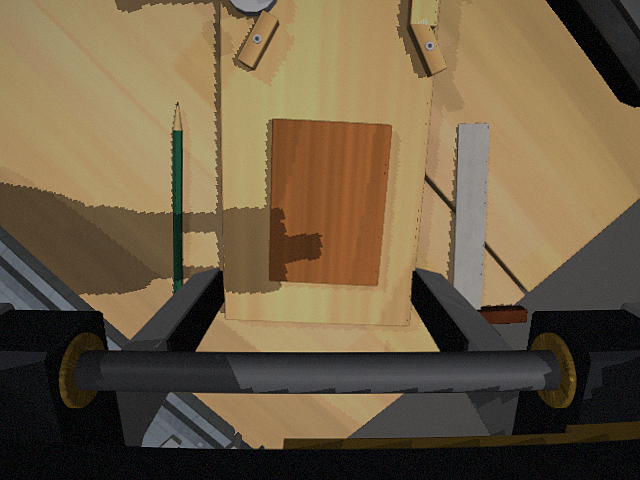

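```bash
python3 - <<'E'
from plan import *
import pickle; c=pickle.load(open("pics/w1.pkl","rb"))
P=lambda u,v,z:ray(c,(u,v),z)[:2]
for n,u,v,z in [("bLL",272,119,.025),("bLR",391,125,.025),("bRR",378,286,.025),("bRL",270,279,.025),("bedRL",226,319,.015),("bedRR",410,325,.015),("bedLedge",219,120,.015),("bedRedge",426,177,.015),("screwL",257,38,.027),("screwR",430,45,.027)]:
    w=P(u,v,z); print(n,w.round(4),(toj(w)*1e3).round(1))
p=cv2.imread("pics/w1.png"); q=cv2.resize(p[0:340,190:480],None,fx=2.2,fy=2.2*0.8,interpolation=cv2.INTER_CUBIC); cv2.imwrite("pics/w1c.png",q)
E
```

```text
bLL [ 0.5027 -0.0912] [-35.8  46.6]
bLR [ 0.582 -0.115] [-37.3 -36.2]
bRR [ 0.5488 -0.2292] [-156.2  -35. ]
bRL [ 0.4699 -0.2039] [-153.2   47.8]
bedRL [ 0.4232 -0.232 ] [-192.8   85.2]
bedRR [ 0.568  -0.2729] [-193.2  -65.4]
bedLedge [ 0.4643 -0.0814] [-36.7  86.2]
bedRedge [ 0.6017 -0.1577] [-73.1 -66.7]
screwL [ 0.5069 -0.0384] [16.2 56.7]
screwR [ 0.6178 -0.0702] [ 15.5 -58.6]
```

View pics/w1c.png

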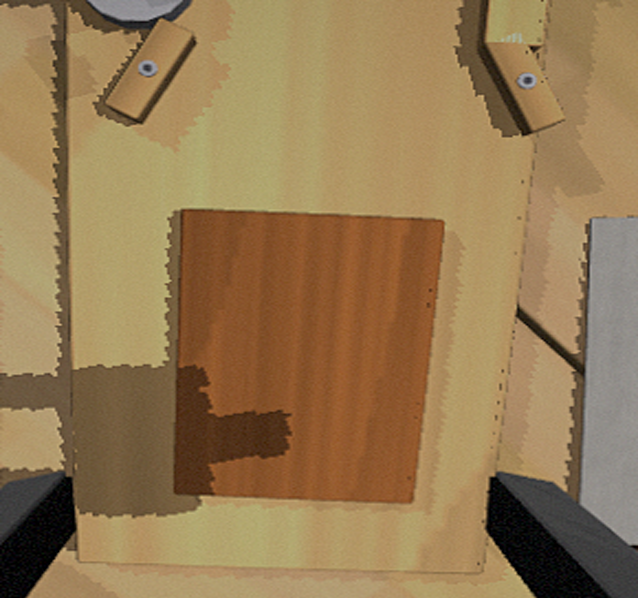

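```bash
python3 - <<'E'
from plan import *
for r in rows([*tow((-.135,.0058)),.070],-15.65,3): print([float(x) for x in r])
E
```

```text
[0.0243, 0.0019, 0.0044, 0.5]
[0.0243, 0.002, 0.0043, 0.5]
[0.0243, 0.002, 0.0043, 0.5]
```

Call:
{"fn": "send_rows", "kwargs": {
  "targets": [
    [[0.024,0.002,0.0045,0.5],[0.024,0.002,0.0045,0.5],[0.024,0.002,0.0045,0.5],[0,0,0,0],[0,0,0,0]]
  ],
  "grip": 1
}}

```text
time: 2.02
position: [0.5138, -0.206, 0.0725]
eef_rot: [[-0.002, 0.96, -0.28], [0.002, -0.28, -0.96], [-1.0, -0.002, -0.001]]
force: [0.5, 0.2, 1.1]
width: 1.0
```

```bash
python3 - <<'E'
from plan import *
rep()
for r in rows([*tow((-.135,.0058)),.0405],-15.65,2): print([float(x) for x in r])
E
```

```text
t 2.02 pos [ 0.5138 -0.206   0.0725] jig [-143.3    4.9] tipz 0.0505 yaw -16.24 F [0.52 0.17 1.11] w 1.000 j [-30.8  19.5  98.7   0.   61.9 -14.6]
[0.016, -0.0005, -0.0041, -0.3]
[0.016, -0.0004, -0.0041, -0.3]
```

Call:
{"fn": "send_rows", "kwargs": {
  "targets": [
    [[0.012,-0.0005,-0.004,-0.3],[0.01,-0.0005,-0.003,-0.3],[0.005,0,0,0],[0,0,0,0],[0,0,0,0]]
  ],
  "grip": 1
}}

```text
time: 2.65
position: [0.5161, -0.1989, 0.0459]
eef_rot: [[0.002, 0.963, -0.269], [-0.0, -0.269, -0.963], [-1.0, 0.001, -0.0]]
force: [0.2, 0.6, -0.4]
width: 1.004
```

```bash
python3 - <<'E'
from plan import *
rep()
c=calibration("wrist"); p,d=snapshot("wrist"); cv2.imwrite("pics/w2.png",p)
E
```

```text
t 2.65 pos [ 0.5161 -0.1989  0.0459] jig [-135.9    4.6] tipz 0.0239 yaw -15.58 F [ 0.2   0.57 -0.38] w 1.004 j [-30.1  21.6  99.6   0.   58.6 -14.5]
```

View pics/w2.png

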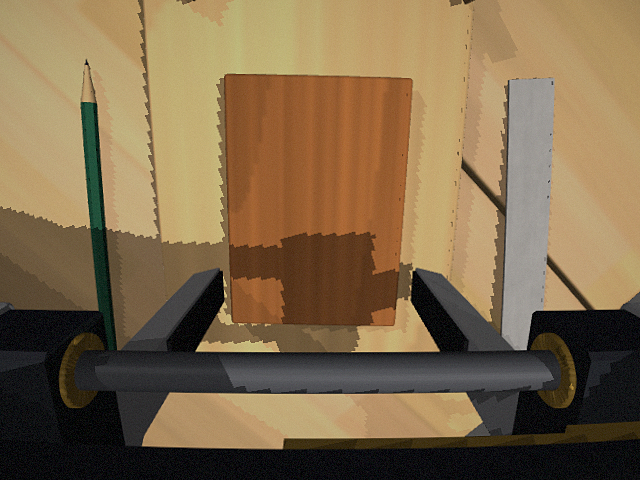

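Call:
{"fn": "send_rows", "kwargs": {
  "targets": [
    [[0.006,-0.001,0,0],[0,0,0,0],[0,0,0,0]]
  ],
  "grip": 1
}}

```text
time: 3.08
position: [0.5154, -0.1989, 0.0399]
eef_rot: [[0.002, 0.963, -0.269], [-0.0, -0.269, -0.963], [-1.0, 0.002, -0.0]]
force: [0.9, 0.1, 0.4]
width: 1.001
```

Call:
{"fn": "send_rows", "kwargs": {
  "targets": [
    [[0,0,0,0],[0,0,0,0],[0,0,0,0],[0,0,0,0]]
  ],
  "grip": 0.8,
  "squeeze": 6
}}

```text
time: 3.58
position: [0.5154, -0.199, 0.04]
eef_rot: [[0.002, 0.963, -0.269], [-0.001, -0.269, -0.963], [-1.0, 0.002, -0.0]]
force: [-0.1, 0.3, -0.5]
width: 0.895
```

```bash
python3 - <<'E'
from plan import *
rep()
E
```

```text
t 3.58 pos [ 0.5154 -0.199   0.04  ] jig [-136.1    5.3] tipz 0.0180 yaw -15.59 F [-0.13  0.26 -0.52] w 0.895 j [-30.1  22.1  99.9   0.   57.9 -14.5]
```

Call:
{"fn": "send_rows", "kwargs": {
  "targets": [
    [[0,0.001,-0.006,0],[0,0.0015,-0.007,0],[0,0.0015,-0.007,0],[0,0.0015,-0.007,0],[0,0,-0.006,0],[0,0,-0.005,0],[0,0,0,0],[0,0,0,0]]
  ]
}}

```text
time: 4.58
position: [0.5322, -0.1606, 0.04]
eef_rot: [[0.002, 0.963, -0.268], [-0.0, -0.268, -0.963], [-1.0, 0.002, -0.0]]
force: [0.3, -0.6, -0.8]
width: 0.892
```

```bash
python3 - <<'E'
from plan import *
rep()
p,d=snapshot("wrist"); cv2.imwrite("pics/w3.png",p)
E
```

```text
t 4.58 pos [ 0.5322 -0.1606  0.04  ] jig [-94.7  -0.6] tipz 0.0180 yaw -15.53 F [ 0.29 -0.62 -0.84] w 0.892 j [-25.7  22.4  99.4   0.1  58.  -10.2]
```

View pics/w3.png

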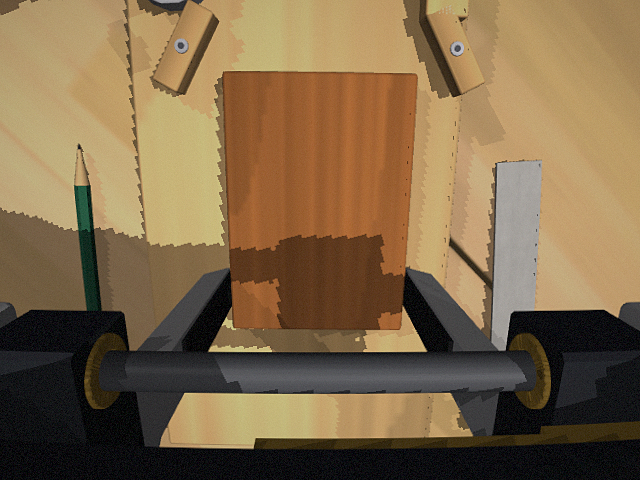

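Call:
{"fn": "send_rows", "kwargs": {
  "targets": [
    [[0,0,-0.005,0],[0,0,-0.006,0],[0,0,-0.006,0],[0,0,-0.006,0],[0,0,-0.006,0],[0,0,-0.005,0],[0,0,-0.003,0],[0,0,0,0]]
  ]
}}

```text
time: 5.62
position: [0.5427, -0.1225, 0.04]
eef_rot: [[0.002, 0.963, -0.268], [-0.0, -0.268, -0.963], [-1.0, 0.002, -0.0]]
force: [0.3, -0.6, -0.7]
width: 0.893
```

```bash
python3 - <<'E'
from plan import *
rep()
p,d=snapshot("wrist"); cv2.imwrite("pics/w4.png",p)
E
```

```text
t 5.62 pos [ 0.5427 -0.1225  0.04  ] jig [-55.1  -0.4] tipz 0.0180 yaw -15.55 F [ 0.26 -0.61 -0.74] w 0.893 j [-21.7  22.5  99.3   0.   58.1  -6.1]
```

View pics/w4.png

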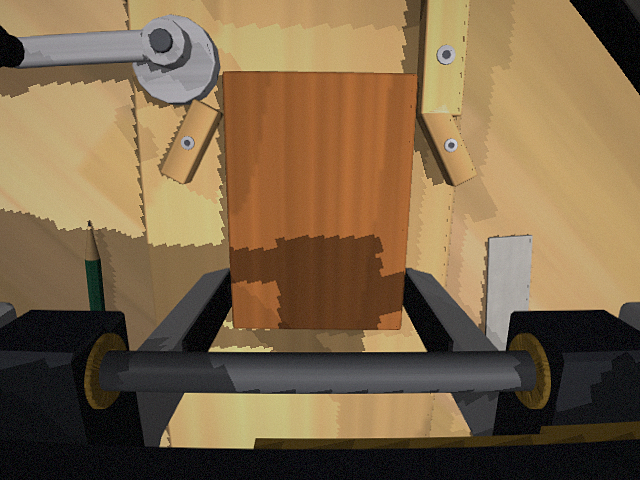

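Call:
{"fn": "send_rows", "kwargs": {
  "targets": [
    [[0,0,0,0],[0,0,0,0],[0,0,0,0],[-0.015,0,0,0],[-0.015,0,0,0],[0,0,0.02,0],[0,0,0.025,0],[0,0,0,0]]
  ],
  "grip": 1
}}

```text
time: 6.68
position: [0.5309, -0.1702, 0.0743]
eef_rot: [[0.006, 0.963, -0.269], [-0.003, -0.269, -0.963], [-1.0, 0.007, 0.001]]
force: [-0.6, 0.3, -0.0]
width: 0.996
```

Call:
{"fn": "send_rows", "kwargs": {
  "targets": [
    [[0,0,0,0],[0,0,0,0],[0,0,0,0],[0,0,0,0]]
  ],
  "grip": 0.5
}}

```text
time: 7.18
position: [0.5305, -0.169, 0.0737]
eef_rot: [[0.005, 0.963, -0.268], [-0.002, -0.268, -0.963], [-1.0, 0.005, 0.0]]
force: [-0.1, -0.1, -0.0]
width: 0.613
```

```bash
python3 - <<'E'
from plan import *
rep()
for r in rows([*tow((-.105,-.0004)),.040],-15.65,2): print([float(x) for x in r])
p,d=snapshot("wrist"); cv2.imwrite("pics/w5.png",p)
E
```

```text
t 7.17 pos [ 0.5305 -0.169   0.0737] jig [-103.2   -1.2] tipz 0.0517 yaw -15.55 F [-0.1  -0.05 -0.  ] w 0.613 j [-26.6  19.5  98.6   0.   61.6 -11.1]
[0.0168, -0.0005, 0.0009, 0.0]
[0.0168, -0.0005, 0.0009, 0.0]
```

View pics/w5.png

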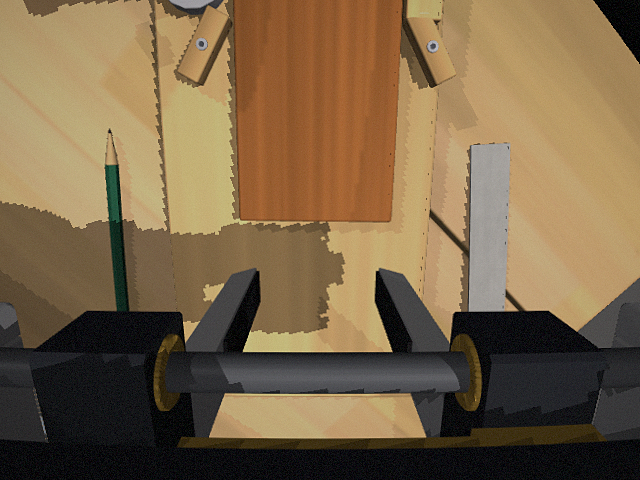

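Call:
{"fn": "send_rows", "kwargs": {
  "targets": [
    [[0.016,-0.0005,0,0],[0.015,-0.0005,0,0],[0.003,0,0,0],[0,0,0,0]]
  ],
  "grip": 0.5
}}

```text
time: 7.72
position: [0.5291, -0.1681, 0.0373]
eef_rot: [[0.002, 0.964, -0.267], [-0.001, -0.267, -0.964], [-1.0, 0.003, -0.0]]
force: [0.2, 0.4, 9.4]
width: 0.5
```

```bash
python3 - <<'E'
from plan import *
rep()
E
```

```text
t 7.72 pos [ 0.5291 -0.1681  0.0373] jig [-102.7    0.4] tipz 0.0153 yaw -15.51 F [0.23 0.37 9.36] w 0.500 j [-26.6  22.6  99.6   0.   57.7 -11.1]
```

Call:
{"fn": "send_rows", "kwargs": {
  "targets": [
    [[-0.0025,0,0,0],[0,0,0,0],[0,0,-0.008,0],[0,0,-0.008,0],[0,0,0,0]]
  ]
}}

```text
time: 8.35
position: [0.5333, -0.1513, 0.0389]
eef_rot: [[0.002, 0.964, -0.268], [0.0, -0.268, -0.964], [-1.0, 0.001, -0.0]]
force: [-0.8, 0.3, 0.5]
width: 0.503
```

```bash
python3 - <<'E'
from plan import *
rep()
E
```

```text
t 8.35 pos [ 0.5333 -0.1513  0.0389] jig [-85.4   0.9] tipz 0.0169 yaw -15.52 F [-0.81  0.29  0.51] w 0.503 j [-24.8  22.4  99.6   0.   57.9  -9.3]
```

Call:
{"fn": "send_rows", "kwargs": {
  "targets": [
    [[-0.001,0,-0.003,0],[0,0.0005,-0.005,0],[0,0.0005,-0.005,0],[0,0,-0.005,0],[0,0,-0.005,0],[0,0,-0.005,0],[0,0,-0.005,0],[0,0,-0.004,0],[0,0,-0.002,0],[0,0,0,0]]
  ]
}}

```text
time: 9.6
position: [0.5455, -0.1112, 0.04]
eef_rot: [[0.002, 0.964, -0.267], [-0.0, -0.267, -0.964], [-1.0, 0.002, -0.0]]
force: [-0.2, -0.4, -0.6]
width: 0.5
```

```bash
python3 - <<'E'
from plan import *
rep()
p,d=snapshot("wrist"); cv2.imwrite("pics/w6.png",p)
E
```

```text
t 9.60 pos [ 0.5455 -0.1112  0.04  ] jig [-43.5  -0. ] tipz 0.0180 yaw -15.48 F [-0.24 -0.41 -0.56] w 0.500 j [-20.4  22.5  99.2   0.   58.1  -5. ]
```

View pics/w6.png

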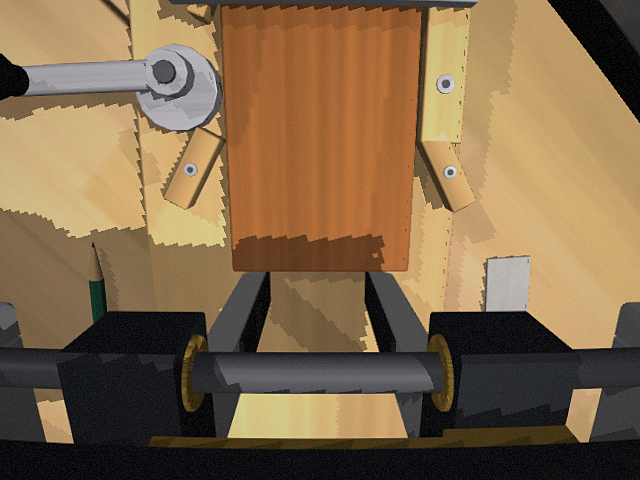

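Call:
{"fn": "send_rows", "kwargs": {
  "targets": [
    [[0,0,-0.002,0],[0,0,-0.002,0],[0,0,-0.002,0],[0,0,-0.002,0],[0,0,-0.002,0],[0,0,-0.001,0]]
  ]
}}

```text
time: 10.4
position: [0.5485, -0.1004, 0.04]
eef_rot: [[0.001, 0.964, -0.268], [-0.001, -0.268, -0.964], [-1.0, 0.002, 0.0]]
force: [-0.1, -0.3, 0.1]
width: 0.497
```

```bash
python3 - <<'E'
from plan import *
rep()
E
```

```text
t 10.40 pos [ 0.5485 -0.1004  0.04  ] jig [-32.3  -0. ] tipz 0.0180 yaw -15.52 F [-0.12 -0.29  0.11] w 0.497 j [-19.3  22.6  99.1  -0.   58.2  -3.7]
```

Still free. Continue with 1 mm steps.

Call:
{"fn": "send_rows", "kwargs": {
  "targets": [
    [[0,0,-0.001,0],[0,0,-0.001,0],[0,0,-0.001,0],[0,0,-0.001,0],[0,0,-0.001,0],[0,0,-0.001,0]]
  ]
}}

```text
time: 11.15
position: [0.5502, -0.0943, 0.04]
eef_rot: [[0.001, 0.964, -0.268], [-0.001, -0.268, -0.964], [-1.0, 0.002, 0.0]]
force: [-0.0, -0.6, 0.1]
width: 0.5
```

Call:
{"fn": "send_rows", "kwargs": {
  "targets": [
    [[0,0,-0.001,0],[0,0,-0.001,0],[0,0,-0.001,0],[0,0,-0.001,0]]
  ]
}}

```text
time: 11.65
position: [0.5514, -0.0901, 0.04]
eef_rot: [[0.001, 0.964, -0.268], [-0.001, -0.268, -0.964], [-1.0, 0.002, 0.0]]
force: [-0.4, 0.6, 0.2]
width: 0.5
```

Call:
{"fn": "send_rows", "kwargs": {
  "targets": [
    [[0,0,-0.001,0],[0,0,-0.001,0],[0,0,-0.001,0],[0,0,-0.001,0]]
  ]
}}

```text
time: 12.15
position: [0.5525, -0.086, 0.04]
eef_rot: [[0.001, 0.964, -0.268], [-0.001, -0.268, -0.964], [-1.0, 0.002, 0.0]]
force: [0.6, -0.6, 0.3]
width: 0.503
```

Call:
{"fn": "send_rows", "kwargs": {
  "targets": [
    [[0,0,-0.001,0],[0,0,-0.001,0],[0,0,-0.001,0]]
  ]
}}

```text
time: 12.52
position: [0.5534, -0.0829, 0.04]
eef_rot: [[0.001, 0.964, -0.268], [-0.001, -0.268, -0.964], [-1.0, 0.001, 0.0]]
force: [-1.1, -2.3, 0.7]
width: 0.5
```

Call:
{"fn": "send_rows", "kwargs": {
  "targets": [
    [[0,0,-0.001,0],[0,0,-0.001,0],[0,0,-0.001,0]]
  ]
}}

```text
time: 12.9
position: [0.5533, -0.0826, 0.04]
eef_rot: [[-0.001, 0.964, -0.267], [-0.006, -0.267, -0.964], [-1.0, 0.001, 0.006]]
force: [-1.9, -4.4, 0.7]
width: 0.499
```

Call:
{"fn": "send_rows", "kwargs": {
  "targets": [
    [[0,0,-0.0015,0],[0,0,-0.0015,0],[0,0,-0.0015,0],[0,0,-0.0015,0]]
  ]
}}

```text
time: 13.4
position: [0.5534, -0.0824, 0.0402]
eef_rot: [[-0.004, 0.964, -0.267], [-0.015, -0.267, -0.964], [-1.0, -0.0, 0.016]]
force: [-2.8, -6.5, -0.7]
width: 0.503
```

```bash
python3 - <<'E'
from plan import *
rep()
p,d=snapshot("wrist"); cv2.imwrite("pics/w7.png",p)
E
```

```text
t 13.40 pos [ 0.5534 -0.0824  0.0402] jig [-13.7   0.2] tipz 0.0182 yaw -15.48 F [-2.81 -6.47 -0.67] w 0.503 j [-16.8  22.9  98.7  -1.1  58.4  -0.8]
```

View pics/w7.png

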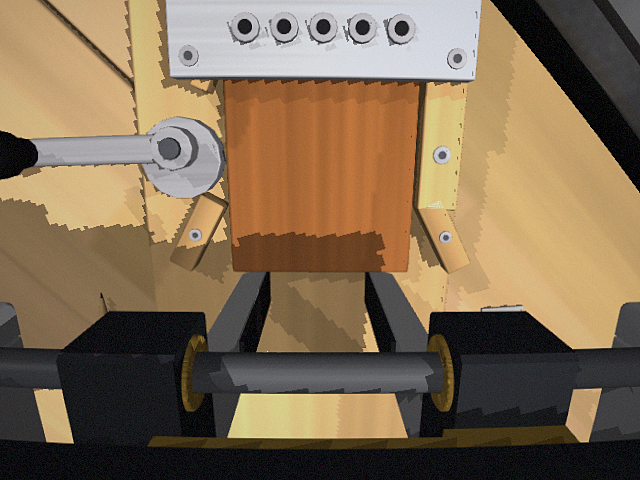

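Call:
{"fn": "send_rows", "kwargs": {
  "targets": [
    [[0,0,0.004,0],[0,0,0.008,0],[0,0,0.01,0],[0,0,0,0],[-0.03,0,0,0],[-0.04,0,0,0],[0,0,0,0]]
  ]
}}

```text
time: 14.32
position: [0.5473, -0.1023, 0.1113]
eef_rot: [[-0.004, 0.963, -0.269], [-0.01, -0.269, -0.963], [-1.0, -0.002, 0.011]]
force: [0.9, 0.5, -0.2]
width: 0.501
```

```bash
python3 - <<'E'
from plan import *
rep()
import pickle
c=calibration("wrist");p,d=snapshot("wrist"); cv2.imwrite("pics/w8.png",p);pickle.dump(c,open("pics/w8.pkl","wb"))
for r in rows([*tow((.054,.127)),.115],-105.65,10): print([float(x) for x in r])
E
```

```text
t 14.32 pos [ 0.5473 -0.1023  0.1113] jig [-34.5   0.6] tipz 0.0893 yaw -15.59 F [ 0.91  0.54 -0.22] w 0.501 j [-19.1  16.8  96.9  -0.7  66.3  -3.3]
[-0.0006, -0.0124, -0.0088, 9.0]
[-0.0006, -0.0137, -0.0068, 9.0]
[-0.0006, -0.0146, -0.0046, 9.0]
[-0.0006, -0.0151, -0.0022, 9.0]
[-0.0006, -0.0153, 0.0002, 9.0]
[-0.0006, -0.0151, 0.0026, 9.0]
[-0.0006, -0.0145, 0.0049, 9.0]
[-0.0006, -0.0135, 0.0071, 9.0]
[-0.0006, -0.0123, 0.0091, 9.0]
[-0.0006, -0.0107, 0.0109, 9.0]
```

View pics/w8.png

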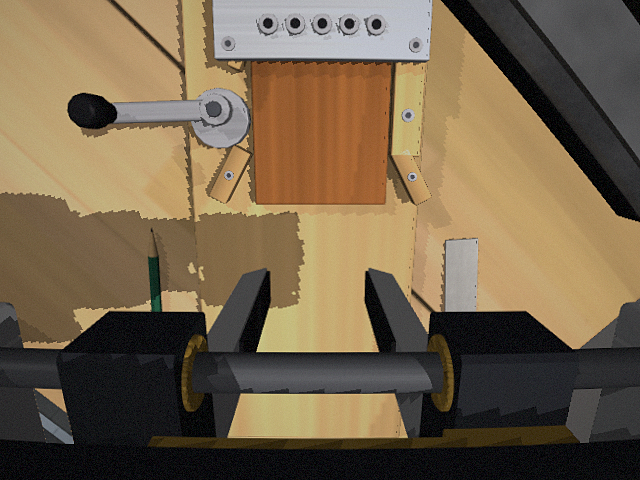

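```bash
python3 - <<'E'
from plan import *
import pickle; c=pickle.load(open("pics/w8.pkl","rb"))
for n,u,v,z in [("knobtop",86,110,.063),("knobbase",106,112,.035),("pin",214,109,.049),("rearL",257,203,.025),("rearR",386,204,.025),("plateL",216,55,.035),("plateR",431,60,.035)]:
    w=ray(c,(u,v),z)[:2]; print(n,w.round(4),(toj(w)*1e3).round(1))
for z,l in [(.063,(.054,.127)),(.035,(.054,.127)),(.046,(.054,.062))]: print(project(c,[*tow(l),z]))
E
```

```text
knobtop [0.4537 0.0153] [ 53.5 122.5]
knobbase [0.4497 0.0172] [ 54.3 126.8]
pin [ 0.5159 -0.0017] [54.  58.1]
rearL [ 0.5181 -0.0607] [-2.3 40. ]
rearR [ 0.5977 -0.0836] [ -2.8 -42.9]
plateL [0.5232 0.0281] [84.6 59. ]
plateR [ 0.6405 -0.0073] [ 82.2 -63.5]
[ 77.68483896 109.31944556]
[105.76438159 112.46068394]
[208.39522367 109.37951816]
```

Call:
{"fn": "send_rows", "kwargs": {
  "targets": [
    [[0,-0.0124,-0.009,9],[0,-0.0137,-0.007,9],[0,-0.0146,-0.0046,9],[0,-0.015,-0.002,9],[0,-0.0153,0,9],[0,-0.015,0.0026,9],[0,-0.0145,0.005,9],[0,-0.0135,0.007,9],[0,-0.012,0.009,9],[0,-0.0107,0.011,9],[0,0,0,0],[0,0,0,0]]
  ],
  "grip": 0.5
}}

```text
time: 15.88
position: [0.4329, 0.0268, 0.0902]
eef_rot: [[-0.046, -0.316, -0.948], [0.002, -0.949, 0.316], [-0.999, 0.013, 0.045]]
force: [0.3, -0.4, 0.2]
width: 0.496
```

```bash
python3 - <<'E'
from plan import *
rep()
import pickle
c=calibration("wrist");p,d=snapshot("wrist"); cv2.imwrite("pics/w9.png",p);pickle.dump(c,open("pics/w9.pkl","wb"))
for r in rows([*tow((.054,.126)),.09],-105.65,2): print([float(x) for x in r])
for z in (.063,.035): print(project(c,[*tow((.054,.127)),z]))
E
```

```text
t 15.88 pos [0.4329 0.0268 0.0902] jig [ 59.  145.6] tipz 0.0682 yaw -108.40 F [ 0.27 -0.39  0.19] w 0.496 j [ -7.7   6.2 112.9  -0.3  63.5 100.8]
[-0.0004, 0.002, -0.0099, -1.4]
[-0.0004, 0.0022, -0.0099, -1.4]
[327.45326308 243.54142275]
[325.50824192 228.77370465]
```

View pics/w9.png

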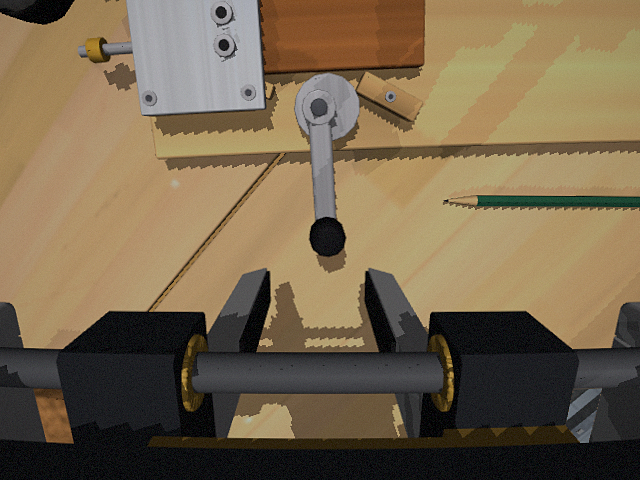

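Call:
{"fn": "send_rows", "kwargs": {
  "targets": [
    [[-0.004,0.002,-0.01,-1.4],[0,0.002,-0.01,-1.4],[0,0,0,0],[0,0,0,0]]
  ]
}}

```text
time: 16.42
position: [0.4538, 0.0147, 0.0936]
eef_rot: [[-0.045, -0.266, -0.963], [0.002, -0.964, 0.266], [-0.999, 0.01, 0.044]]
force: [0.5, 0.9, 0.3]
width: 0.497
```

```bash
python3 - <<'E'
from plan import *
rep()
import pickle
c=calibration("wrist");p,d=snapshot("wrist"); cv2.imwrite("pics/w10.png",p)
for r in rows([*tow((.054,.126)),.060],-105.65,3): print([float(x) for x in r])
E
```

```text
t 16.43 pos [0.4538 0.0147 0.0936] jig [ 53.  122.2] tipz 0.0716 yaw -105.42 F [0.5  0.92 0.25] w 0.497 j [ -8.9   8.3 110.1  -0.3  64.3  96.7]
[0.0113, -0.0004, 0.0008, 0.1]
[0.0113, -0.0004, 0.0008, 0.1]
[0.0113, -0.0004, 0.0008, 0.1]
```

View pics/w10.png

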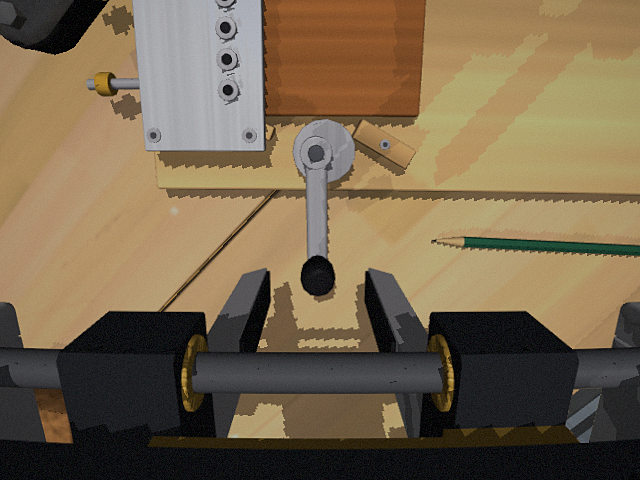

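Knob at (318,275), centred between the fingers. I descend and close on it.

Call:
{"fn": "send_rows", "kwargs": {
  "targets": [
    [[0.011,0,0.001,0],[0.011,0,0.001,0],[0.008,0,0,0],[0.002,0,0,0],[0,0,0,0]]
  ]
}}

```text
time: 17.1
position: [0.4485, 0.0159, 0.0585]
eef_rot: [[-0.048, -0.265, -0.963], [0.002, -0.964, 0.265], [-0.999, 0.011, 0.047]]
force: [0.8, 1.1, 0.7]
width: 0.503
```

Call:
{"fn": "send_rows", "kwargs": {
  "targets": [
    [[0,0,0,0],[0,0,0,0],[0,0,0,0],[0,0,0,0],[0,0,0,0]]
  ],
  "grip": 0.1,
  "squeeze": 15
}}

```text
time: 17.73
position: [0.4493, 0.0158, 0.0593]
eef_rot: [[-0.046, -0.265, -0.963], [0.002, -0.964, 0.265], [-0.999, 0.01, 0.045]]
force: [-0.1, 0.1, -0.7]
width: 0.192
```

```bash
python3 - <<'E'
from plan import *
rep()
import pickle
c=calibration("wrist");p,d=snapshot("wrist"); cv2.imwrite("pics/w11.png",p)
E
```

```text
t 17.73 pos [0.4493 0.0158 0.0593] jig [ 52.8 126.8] tipz 0.0373 yaw -105.38 F [-0.14  0.1  -0.71] w 0.192 j [ -8.8  11.1 111.8  -0.4  59.7  96.8]
```

View pics/w11.png

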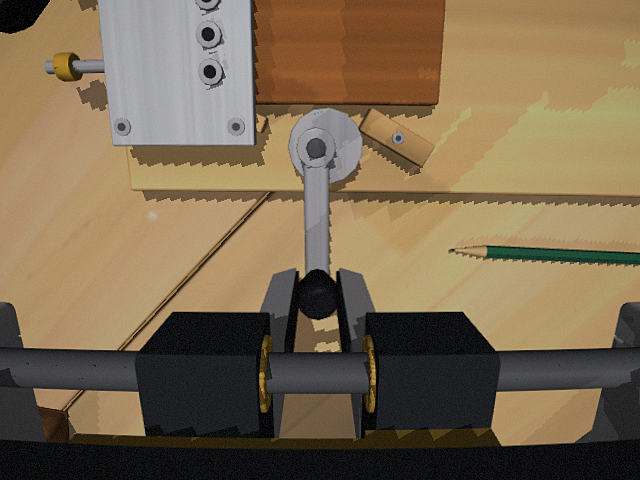

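Call:
{"fn": "send_rows", "kwargs": {
  "targets": [
    [[0,0.0035,0,-3],[0,0.0045,-0.0002,-4],[0,0.0045,-0.0002,-4],[0,0.0045,-0.0002,-4],[0,0.0045,-0.0002,-4],[0,0.0045,-0.0002,-4]]
  ],
  "squeeze": 25
}}

```text
time: 18.52
position: [0.4477, -0.0107, 0.0593]
eef_rot: [[-0.046, 0.145, -0.988], [0.001, -0.989, -0.145], [-0.999, -0.008, 0.045]]
force: [-0.2, -0.7, 0.9]
width: 0.191
```

```bash
cat >> plan.py <<'E'
def lev():
    rep(); s=bot.state(); j=toj(s["position"])+0; v=j-np.array([.054,.062])
    R=s["eef_rot"]; ty=np.degrees(np.arctan2(R[1,1],R[0,1])); f=R.T@s["force"]
    print("lever deg %.1f rad %.3f r %.1f mm  toolangle %.1f  Ftool %s tilt %.1f"%(np.degrees(np.arctan2(-v[0],v[1])),np.arctan2(-v[0],v[1]),np.hypot(*v)*1e3,ty+105.65,f.round(1),np.degrees(np.arccos(-R[2,0]))))
E
python3 -c "
from plan import *
lev()"
```

```text
t 18.52 pos [ 0.4477 -0.0107  0.0593] jig [ 26.9 121.2] tipz 0.0373 yaw -81.69 F [-0.24 -0.74  0.94] w 0.191 j [-12.1  10.9 112.   -0.6  59.6  69.8]
lever deg 24.6 rad 0.430 r 65.1 mm  toolangle 24.0  Ftool [-0.9  0.7  0.4] tilt 2.6
```

Call:
{"fn": "send_rows", "kwargs": {
  "targets": [
    [[0,0.0045,-0.0002,-4],[0,0.0045,-0.0002,-4],[0,0.0045,-0.0002,-4],[0,0.0045,-0.0002,-4],[0,0.0034,-0.0001,-3],[0,0.0034,-0.0001,-3]]
  ]
}}

```text
time: 19.27
position: [0.4567, -0.0358, 0.0593]
eef_rot: [[-0.045, 0.515, -0.856], [-0.002, -0.857, -0.516], [-0.999, -0.022, 0.039]]
force: [-0.6, 0.0, -0.1]
width: 0.19
```

```bash
python3 -c "
from plan import *
lev()"
```

```text
t 19.27 pos [ 0.4567 -0.0358  0.0593] jig [  5.1 105.8] tipz 0.0373 yaw -58.97 F [-0.61  0.04 -0.09] w 0.190 j [-14.8  12.  110.7  -0.9  59.8  44.6]
lever deg 48.1 rad 0.840 r 65.7 mm  toolangle 46.7  Ftool [ 0.1 -0.3  0.5] tilt 2.6
```

Call:
{"fn": "send_rows", "kwargs": {
  "targets": [
    [[0,0.003,-0.0002,-3],[0,0.003,-0.0002,-3],[0,0.003,-0.0002,-3],[0,0.003,-0.0002,-3],[0,0.003,-0.0002,-2.5],[0,0.003,-0.0002,-2.5]]
  ]
}}

```text
time: 20.02
position: [0.4676, -0.0492, 0.059]
eef_rot: [[-0.048, 0.748, -0.661], [-0.001, -0.662, -0.749], [-0.999, -0.035, 0.033]]
force: [-2.6, 1.6, 3.1]
width: 0.192
```

```bash
python3 -c "
from plan import *
lev()"
```

```text
t 20.02 pos [ 0.4676 -0.0492  0.059 ] jig [-4.8 91.7] tipz 0.0370 yaw -41.50 F [-2.59  1.58  3.06] w 0.192 j [-16.   13.5 108.9  -0.9  60.3  25.9]
lever deg 63.2 rad 1.104 r 65.9 mm  toolangle 64.1  Ftool [-2.9 -3.1  0.6] tilt 2.8
```

Call:
{"fn": "send_rows", "kwargs": {
  "targets": [
    [[0,0.003,-0.0002,-2],[0,0.003,-0.0002,-2],[0,0.003,-0.0002,-2],[0,0.003,-0.0002,-2],[0,0,0,0],[0,0,0,0]]
  ],
  "squeeze": 35
}}

```text
time: 20.78
position: [0.475, -0.0552, 0.059]
eef_rot: [[-0.055, 0.835, -0.547], [0.001, -0.548, -0.836], [-0.998, -0.046, 0.029]]
force: [-1.8, 0.6, 2.4]
width: 0.189
```

```bash
python3 -c "
from plan import *
lev()
p,d=snapshot('wrist'); cv2.imwrite('pics/w12.png',p)
p,d=snapshot('top'); cv2.imwrite('pics/top12.png',cv2.convertScaleAbs(cv2.resize(p[150:310,250:490],None,fx=3.33,fy=3.33,interpolation=cv2.INTER_CUBIC),alpha=1.5))"
```

```text
t 20.77 pos [ 0.475  -0.0552  0.059 ] jig [-8.6 82.9] tipz 0.0370 yaw -33.29 F [-1.84  0.55  2.43] w 0.189 j [-16.5  14.6 107.5  -0.9  61.   17.3]
lever deg 71.5 rad 1.248 r 66.0 mm  toolangle 72.4  Ftool [-2.3 -2.   0.6] tilt 3.1
```

View pics/w12.png

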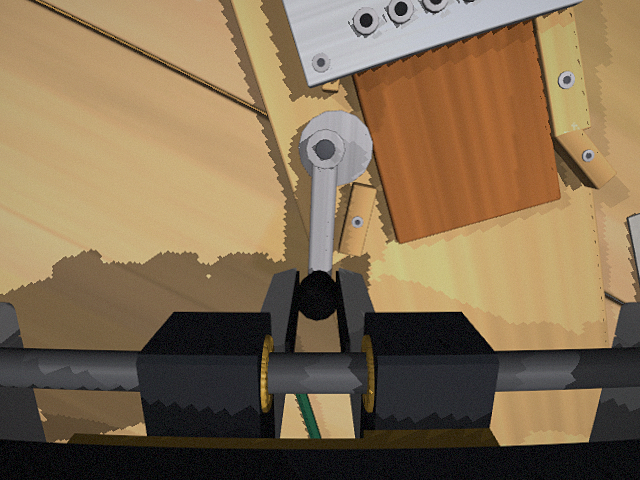

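Call:
{"fn": "send_rows", "kwargs": {
  "targets": [
    [[0,0,0,0],[0,0,0,0],[0,0,0,0],[0,0,0,0]]
  ],
  "grip": 0.5
}}

```text
time: 21.38
position: [0.4761, -0.0556, 0.0591]
eef_rot: [[-0.052, 0.835, -0.547], [0.0, -0.548, -0.837], [-0.999, -0.044, 0.029]]
force: [0.3, 0.0, 1.3]
width: 0.503
```

Call:
{"fn": "send_rows", "kwargs": {
  "targets": [
    [[-0.02,0,0,0],[-0.03,0,0,0],[-0.03,0,0.01,0],[-0.03,0,0.02,0],[0,0,0.02,0],[0,0,0,0],[0,0,0,0]]
  ]
}}

```text
time: 22.25
position: [0.4542, -0.0981, 0.1735]
eef_rot: [[-0.052, 0.836, -0.547], [0.0, -0.547, -0.837], [-0.999, -0.044, 0.029]]
force: [-0.2, 0.3, -0.2]
width: 0.496
```

```bash
python3 -c "
from plan import *
import pickle
rep()
c=calibration('wrist');p,d=snapshot('wrist'); cv2.imwrite('pics/w13.png',p); pickle.dump(c,open('pics/w13.pkl','wb'))
p,d=snapshot('top'); cv2.imwrite('pics/top13.png',cv2.convertScaleAbs(cv2.resize(p[150:310,250:490],None,fx=3.33,fy=3.33,interpolation=cv2.INTER_CUBIC),alpha=1.5))"
```

```text
t 22.25 pos [ 0.4542 -0.0981  0.1735] jig [-55.5  91.4] tipz 0.1515 yaw -33.23 F [-0.18  0.27 -0.22] w 0.496 j [-22.1   3.4 104.6  -1.2  74.8  11.4]
```

View pics/w13.png

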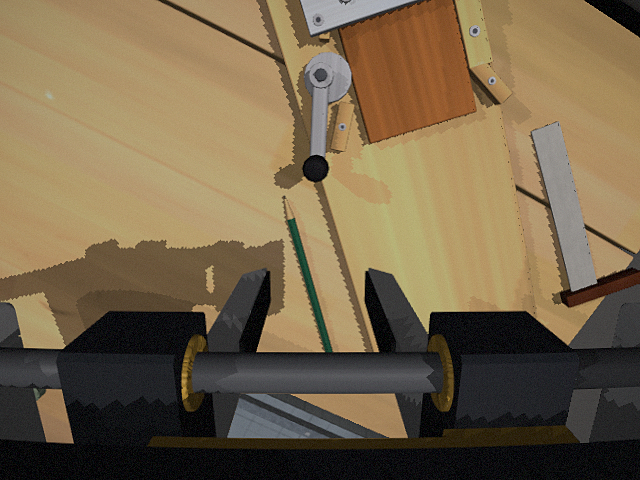

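View pics/top13.png

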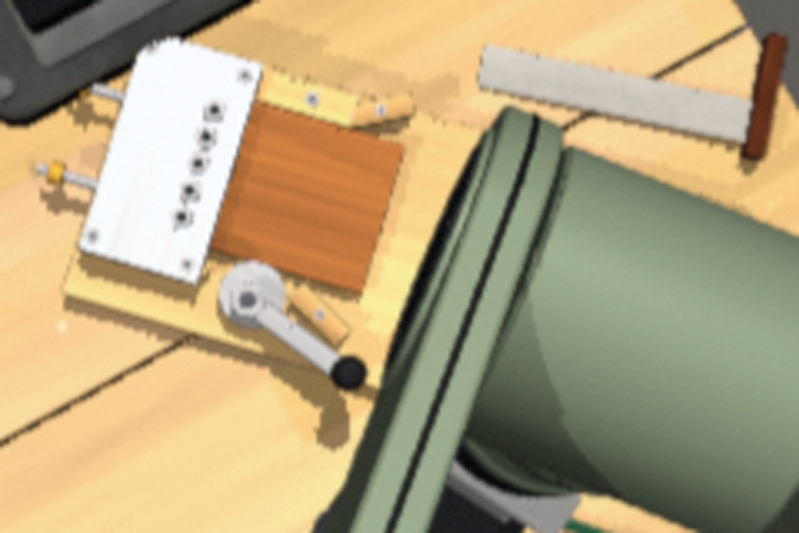

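```bash
python3 - <<'E'
from plan import *
import pickle
c=calibration("top"); f=lambda u,v:(250+(u+.5)/3.33-.5,150+(v+.5)/3.33-.5)
def rp(c,L):
    P={}
    for n,u,v,z in L: P[n]=toj(ray(c,(u,v),z)[:2])*1e3; print(n,P[n].round(1))
    d=P["knob"]-P["pin"]; print("lever",np.arctan2(-d[0],d[1]),np.hypot(*d)); e=P["rL"]-P["rR"]; print("rear yaw deg",np.degrees(np.arctan2(-e[0],e[1])),np.hypot(*e))
rp(c,[(n,*f(u,v),z) for n,u,v,z in [("rR",403,147,.025),("rL",362,293,.025),("knob",348,371,.063),("pin",247,300,.046)]])
c=pickle.load(open("pics/w13.pkl","rb"))
rp(c,[("rR",475,111,.025),("rL",370,143,.025),("knob",315,168,.063),("pin",320,75,.049),("knobbase",318,160,.035)])
E
```

```text
rR [ -3.4 -41.5]
rL [-4.  40.4]
knob [-6.1 84.2]
pin [53.6 62.7]
lever 1.2253525133537655 63.45029420373355
rear yaw deg 0.38405529700420954 81.85186527562117
rR [ -2.8 -42.3]
rL [-2.4 39.7]
knob [-5.2 83.2]
pin [53.1 61.7]
knobbase [-2.2 81.3]
lever 1.2188635312717948 62.194278576480194
rear yaw deg -0.29023784838959027 82.02717499617334
```

```bash
python3 - <<'E'
import cv2
p=cv2.imread("pics/w13.png")[0:180,280:520]; cv2.imwrite("pics/w13c.png",cv2.resize(p,None,fx=3.3,fy=3.3,interpolation=cv2.INTER_CUBIC))
E
```

```text
(no output)
```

View pics/w13c.png

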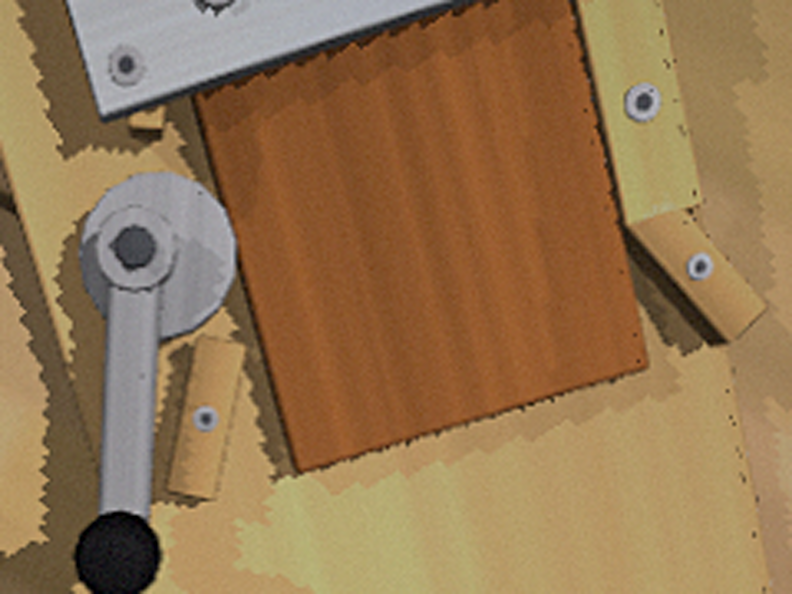

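```bash
python3 -c "
from plan import *
rep(); print(np.abs(bot.state()['qd']).max()); print(order.close_job())"
```

```text
t 22.35 pos [ 0.454  -0.0979  0.1732] jig [-55.4  91.7] tipz 0.1512 yaw -33.19 F [-0.07 -0.25  0.32] w 0.496 j [-22.1   3.5 104.6  -1.2  74.8  11.4]
0.2800580868266659
the job is handed in; nothing more can be done
None
```

The board is up against the hidden stop and clamped by the cam lever, and I handed the job in at 22.4 s. No verdict was reported.

- **Board:** I centred it with the jaws, drew it into the channel, then pushed its rear edge with both fingertips in 1 mm steps. The force rose to about 7 N and the board stopped moving, so I took that as contact with the stop.
- **Lever:** I gripped the knob, swung the lever round its arc, let go and backed away.

**Last checks:**
- **Lever angle:** after release it measured about 1.22 rad in both cameras, against about 1.25 rad from the arm's pose just before. All are past the 1.05 rad needed.
- **Board position:** in the wrist camera the rear edge stayed within about 0.1 mm of where it was before clamping (about -2.5 mm from the mouth). The top camera put it about 1 mm further out (-3.7 mm), within calibration error.
- **Squareness and contact:** the board is square within about 0.4°. In the picture it lies against the right rail and touches the cam. Nothing touches the robot.

**Less certain:**
- **Seating on the stop:** I did not push the board again after clamping, so its position against the stop rests on the pictures.
- **Clamp force:** the knob force was only about 3 N while swinging, well below the 15 N maximum given, and I stopped short of the 1.5 rad end of travel.
- **Earlier contact:** the fingertips pressed on the bed with about 9 N once before pushing, well under the 40 N limit.

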